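# Seat the laser head on its three-ball base

### The arm

A 6-joint arm with a two-finger parallel gripper is mounted at the origin on a cart in front of the work surface, level with it; the furniture and walls round the work are solid. World frame = base frame: x ahead of the robot, y to its left, z up, the work surface at z = 0. Lengths are in mm, angles in rad, forces in N, time in s.
With the tool pointing down it reaches from about 200 to 875 mm from the base axis. Payload 3.4 kg.
Tool frame: the origin (TCP) lies midway between the tips of the shut fingers; the grasp point (between the pads) lies 19 mm behind it; z points along the fingers, y is the line along which they close (so a half turn about z gives the same grasp; the last joint's range is limited). The gripper opens to 94 mm and grips with 3 to 60 N. Pads are 16 mm wide; open, the fingers measure 119 mm over their backs; the gripper's body (75 mm by 177 mm) begins 78 mm behind the grasp point.
Start: joints at [-1.287, 0.276, 1.505, -0, 1.361, -0.121], TCP at [226.458, -528.566, 205.493] pointing down, gripper open.
Joint ranges: [-2.89, 2.89], [-0.75, 2.08], [0.22, 2.7], [-1.18, 4.32], [0.11, 2.71], [-2.7, 2.7]. Speed limits (rad/s): [2.57, 2.57, 3.14, 3.14, 3.14, 3.14].

### API

Orientations are given as a unit quaternion [w, x, y, z].
In Python, from rig import manip gives the robot as it stands.
- The arm moves only by the tool jog_arm, never from a script. Its argument "motion" is a list of rows, each an object with "slide": the shift along the tool's x, y, z in units of 40 mm (1.0 is 40 mm), a list of three; "turn": the turn about the tool's z in units of 5 degrees (1.0 is 5 degrees). A call has 1 to 8 rows; each row shifts and turns the commanded pose from where the row before left it, along the tool's axes as they then stand; what a row does not reach is not made up. A row lasts 1/12 s, in which the tool goes at most 41.7 mm and 7.16 degrees, less where a joint would pass 70% of its speed; a pose out of reach is approached as far as the arm can. A call is refused whole if a number of a shift passes 1 or a number of a turn 1, either way. A call with a gripper value outside its range is refused whole. "grip" is the gripper's target within -1 to 1 (shut at 1, half-way at 0, fully open at -1), set as the call begins (left out, the last holds). The fingers move at their own pace and stop on an object; the grip force is fixed at half the most. Time passes only in rows, so rows that do not move let the fingers close. It gives the time, the measured TCP pose, the force, the opening and the grip force at its end, in the units of the state.
- manip.state(): the state, without advancing time (a new reading comes with each control period).
- manip.get_image(name): name is "scene" or "top" or "wrist"; returns a dict with "color" (420x560x3 uint8, blue, green, red), "range_z" (420x560 float32, mm along the optical axis (not along the pixel's ray), 0 where there is no reading), "fx", "fy", "cx", "cy" (pixels), "eye" and "attitude" of the camera in the world; the wrist camera has in their place "tool_from_camera" (4x4, takes a point from camera to tool coordinates, whose origin is the TCP and whose axes are the flange's). Camera axes: x right, y up, looking along -z (the intrinsics and any distortion apply to the point x, -y, -z); pixel columns grow to the right and rows downward; lengths in mm; the calibration is good to about 2 mm. A picture is of the moment at which its call begins: read the wrist's pose just before it.
- manip.finish_job(): hands the job in; it is judged then, once.
The state is a dict: "time_s": time; "q": joint angles; "qd": joint speeds; "tau": joint torques, N m; "eef_pos": TCP position; "ee_rot": TCP orientation; "force": force on the tool from outside, world axes, zero at the start; "wrist_torque": the same for the moment, N m; "gripper_width": opening from 0.0 (shut) to 1.0 (fully open); "grasp_force": force on a finger pad.
Only numpy, scipy, OpenCV 4.12 (cv2) and the standard library are available. Lean on these libraries where they do the work, as an engineer would, in place of code of your own. Each camera call takes 0.05 s, during which the arm holds its last target. There are 200 camera calls.

### The job

Lift the yellow dust cover off the three-ball base and stand it upright on the bench, clear of the base. Then lower the black laser head with its blue plate onto the three steel balls, lens at the end of the base with the red mark, without dropping it, and push it down past the two sprung catches until they snap over its side bars and pull it fully home; let go of it. Leave the carton, the tin and the sanding block where they are.

Things in the scene. Friction and masses are not known exactly. Their poses are not given: they have to be found in the camera images.
- cover_grip (a point): Yellow dust cover, 80 g: sheet 104 (x) x 84 (y) x 4 mm, upright fin on top 50 (x) x 12 (y) x 40 mm (grip across 12 mm), boss 40 x 42 x 6 mm below. Starts loose on the balls, square with the base to 2 degrees, boss between them. Point: mid-fin, 16 mm below its top, 24 mm above the sheet, 34 mm above the boss's underside, on which it stands. z is its up.
- head_grip (a point): Laser head, 0.28 to 0.44 kg, standing on the bench at the start: black housing 64 (x) x 36 (y) x 68 mm high, gripped across its 36 mm, amid a blue plate. The point is on the housing's upright axis, 31 mm below its top, 37 mm above the plate's top, 52 mm above the rods' undersides on which the head stands. +x to the lens, z up.
- head: Middle of the underside of the head (52 mm below head_grip, level with the rods' undersides). Blue plate 112 (x) x 92 (y) x 8 mm, red mark at its +x end; below it three pairs of parallel steel rods 8 mm thick, axes 20 mm apart, each pair radial, which straddle the base's balls. On each long side (y = +-49 mm, mid-thickness) a steel bar 10 mm thick.
- head_lens (a point): Middle of the amber lens, on the front of the housing, 41 mm in +x and 6 mm up from head_grip.
- home (a point): Point fixed to the base, 80 mm above the bench over the base's middle: head_grip lies here when the head is fully home, with axes as here (+x towards the single ball and the red mark, z up). Held level, the head meets the catch rollers about 18 mm above home; from about 7 mm above home they pull it down, and rods and balls centre it.
- base: Aluminium base 120 (x) x 170 (y) x 12 mm, fixed to the bench; origin under its middle, red mark at its +x end. Three steel balls 20 mm thick, centres 22 mm above the bench at x, y = (40, 0), (-28, 34), (-28, -34) mm. Grey catch blocks at y = +-76 mm, 32 x 13 mm, 54 mm high, each with a brass roller on its inner side.
- catch_left (a joint): Outward travel (m) of the sprung roller at the base's +y side: 14 mm thick, 47 mm above the bench, 55 mm from the middle when relaxed (0); spring 1.8 N/mm. A side bar of the plate pushes it out 6 mm in passing, then it closes over the bar; about 0.003 when home. Both together need about 11 N downwards, weight included.
- catch_right (a joint): The same at the base's -y side.
- bit_box: Bystander: small white carton 45 x 125 x 42 mm, origin under its centre.
- round_tin: Bystander: round brown tin of screws, 90 mm across, 29 mm high, origin under its centre.
- sanding_block: Bystander: cork sanding block 64 x 112 x 36 mm, origin under its centre.
There are look-alikes about, which are no part of the job. Of the things that look like the part that bears cover_grip, the larger one is meant.

How it is judged (in metres and radians):
On the way:
1. the dust cover stands upright on the bench, clear of the base (height (world z) of cover_grip below 0.04 m and angle between cover_grip's own z axis and vertical below 0.1 rad and horizontal distance between cover_grip and home above 0.12 m), for 0.2 s.
At the end, for the whole second after the job is handed in: Head's point within 3 mm of home, turned under 0.05 rad, tilted under 0.035 rad, lens at the red-marked end; both catch rollers hold it, 1.5 to 4.5 mm out; cover stands upright on the bench (under 0.1 rad), its grip point over 120 mm from the base's middle (all of step 1 and distance between head_grip and home below 0.003 m and angle between the x axis of head_grip and the x axis of home, either way round below 0.05 rad and angle between head_grip's own z axis and vertical below 0.035 rad and x of head_lens in the frame of home above 0.03 m and value of joint catch_left between 0.0015 and 0.0045 m and value of joint catch_right between 0.0015 and 0.0045 m); the robot touches nothing.
It fails at once if the carton is moved by more than 25 mm (distance of bit_box from where it was at the start of the episode above 0.025 m).
It fails at once if the tin is moved by more than 25 mm (distance of round_tin from where it was at the start of the episode above 0.025 m).
It fails at once if the sanding block is moved by more than 25 mm (distance of sanding_block from where it was at the start of the episode above 0.025 m).
It fails at once if the head is dropped onto the base (falls freely, faster than 0.3 m/s, before its side bars meet the catches) (contact force between the fingers and head below 0.01 N and linear speed of head above 0.3 m/s and horizontal distance between head_grip and home below 0.03 m and z of head_grip in the frame of home above 0.019 m).
It also fails if it takes over 61 s, if anything falls off the work surface, if the arm or the gripper's body presses on something with over 40 N, if the wrist force passes 120 N, or if a joint passes its speed limit or range.

## Working session

There is one attempt and no reset: what is moved stays moved. The work goes in short steps, Python scripts to look and compute and a tool call to move; the robot and the scene stay as the last step left them, time stands still between calls to the robot, and variables do not carry over. Pictures are saved under pics/ and viewed, at most 10 in all, crops included, and the job is handed in when it is done.

Besides the shell and the picture viewer there is one more tool, called after "Emit:" by a JSON object that holds its "method" and its "body". jog_arm: Moves the arm, as the interface text tells. Its arguments: {"type":"object","properties":{"motion":{"type":"array"},"grip":{"type":"number"}},"required":["motion"]}

```bash
mkdir -p pics; ls
cat > h.py <<'E'
import numpy as np, cv2, pickle
from rig import manip
from scipy.spatial.transform import Rotation as R
def rot(q): return R.from_quat([q[1],q[2],q[3],q[0]]).as_matrix()
def shot(name):
    s=manip.state(); im=manip.get_image(name)
    if 'eye' in im:
        a=np.array(im['attitude'],float); C=rot(a) if a.size==4 else a.reshape(3,3)
        o=np.array(im['eye'],float)
    else:
        T=np.array(im['tool_from_camera']); Rt=rot(s['ee_rot'])
        C=Rt@T[:3,:3]; o=np.array(s['eef_pos'])+Rt@T[:3,3]
    im['C']=C; im['o']=o
    return im
def rays(im,uv):
    uv=np.atleast_2d(uv).astype(float)
    d=np.c_[(uv[:,0]-im['cx'])/im['fx'],-(uv[:,1]-im['cy'])/im['fy'],-np.ones(len(uv))]
    return d@im['C'].T
def onplane(im,uv,z):
    d=rays(im,uv); return im['o']+d*((z-im['o'][2])/d[:,2])[:,None]
def cloud(im):
    v,u=np.mgrid[0:im['color'].shape[0],0:im['color'].shape[1]]
    d=rays(im,np.c_[u.ravel(),v.ravel()])
    return (im['o']+d*im['range_z'].reshape(-1,1)).reshape(*im['range_z'].shape,3)
E
python3 - <<'E'
from h import *
for n in ('scene','top'):
    im=shot(n); cv2.imwrite(f'pics/{n}0.png',im['color']); pickle.dump(im,open(n+'0.pkl','wb'))
    print(n,{k:v for k,v in im.items() if k not in('color','range_z','C','o')}, im['o'])
print(manip.state())
E
```

```text
pics
scene {'fx': 388.82708976356776, 'fy': 388.82708976356776, 'cx': 279.1997312483756, 'cy': 213.40696774613983, 'eye': array([-109.80007099,  671.6984196 ,  515.21847259]), 'attitude': array([-0.3071015 , -0.21286247,  0.50711277,  0.77666909])} [-109.80007099  671.6984196   515.21847259]
top {'fx': 525.2446605199419, 'fy': 525.2446605199419, 'cx': 278.4217227431562, 'cy': 208.8539920203471, 'eye': array([ 456.20610853,  -48.08323191, 1585.50073745]), 'attitude': array([ 0.70693623,  0.02545824, -0.03141598, -0.70612044])} [ 456.20610853  -48.08323191 1585.50073745]
{'time_s': 0.1, 'q': array([-1.28697491e+00,  2.76488676e-01,  1.50594953e+00,  6.50889545e-07,
        1.36068098e+00, -1.21011993e-01]), 'qd': array([-0.00039898, -0.00235423, -0.00344023, -0.00015192, -0.00061304,
       -0.00141   ]), 'tau': array([ 3.29319802e-03, -4.05451512e+01, -2.37781173e+01,  7.07534538e-02,
        2.98051746e-02, -4.39292046e-05]), 'eef_pos': array([ 226.32698199, -528.06457097,  204.73851246]), 'ee_rot': array([-7.60763201e-04,  9.79583319e-01,  2.01037155e-01, -6.17475774e-05]), 'force': array([-0.7812103 , -0.77299894,  0.16870407]), 'wrist_torque': array([-0.0121899 ,  0.03583736, -0.0507753 ]), 'grasp_force': 0.0, 'gripper_width': 1.0007176286525274}
```

View pics/top0.png

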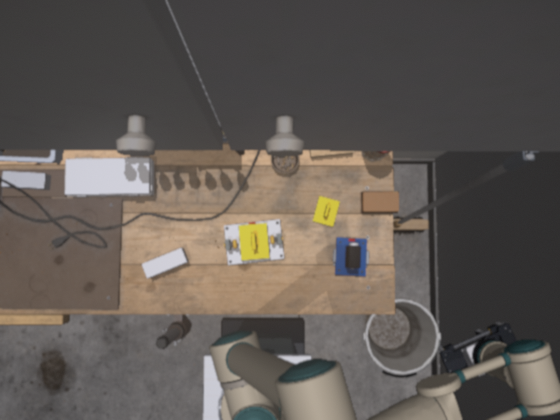

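View pics/scene0.png

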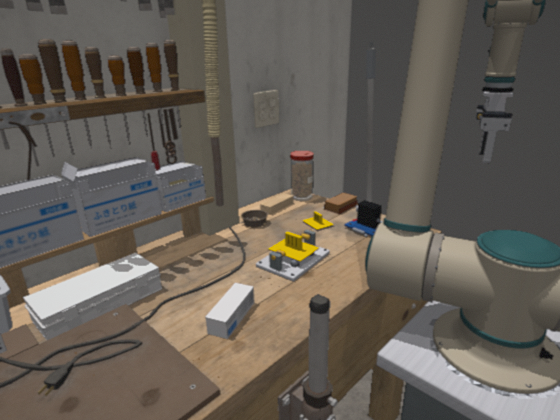

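Top view: the yellow candidates are the cover on the base at (254,242) and a smaller look-alike at (326,211). The head is the blue plate with black housing at (351,257). The carton is at (165,263), the tin at (285,162) and the cork block at (380,202). I choose the larger yellow one, on the base, and check it in a crop.

```bash
cat >> h.py <<'E'
def masks(c):
    h=cv2.cvtColor(c,cv2.COLOR_BGR2HSV)
    return {'yellow':cv2.inRange(h,(22,150,80),(35,255,255)),'blue':cv2.inRange(h,(105,120,40),(128,255,255)),
     'red':cv2.inRange(h,(0,170,90),(6,255,255))|cv2.inRange(h,(174,170,90),(180,255,255))}
def blobs(m,amin):
    n,l,st,ce=cv2.connectedComponentsWithStats(m)
    return [(i,st[i,4],ce[i],l==i) for i in range(1,n) if st[i,4]>=amin]
E
python3 - <<'E'
from h import *
im=pickle.load(open('top0.pkl','rb')); P=cloud(im)
for k,m in masks(im['color']).items():
    for i,a,c,l in blobs(m,3):
        v,u=np.where(l)
        if not(100<u.mean()<420 and 140<v.mean()<320): continue
        p=P[l]; r=cv2.minAreaRect(onplane(im,np.c_[u,v],40)[:,:2].astype(np.float32))
        print(k,a,c.round(1),np.median(p,0).round(0),'z',p[:,2].min().round(),p[:,2].max().round(),'rect',np.round(r[0],0),np.round(r[1],0),round(r[2],1))
for n,c in dict(carton=(165,263),tin=(285,162),cork=(380,202),head=(352,257)).items(): print(n,P[c[1],c[0]].round())
a=im['color'][190:290,210:400]; cv2.imwrite('pics/crop0.png',cv2.resize(a,None,fx=4,fy=4,interpolation=cv2.INTER_CUBIC))
E
```

```text
yellow 514 [325.8 210.9] [ 577. -202.    9.] z 0.0 1586.0 rect [ 575. -201.] [60. 75.] 74.4
yellow 874 [253.6 241.4] [484.  11.  37.] z 26.0 1586.0 rect [487.  12.] [100.  79.] 5.5
blue 271 [341.1 255.7] [ 442. -248.   16.] z 7.0 1586.0 rect [ 442. -246.] [ 32. 100.] 89.4
blue 172 [362.  256.9] [ 439. -311.   16.] z 6.0 1586.0 rect [ 440. -304.] [99. 24.] 0.0
carton [422. 271.  38.]
tin [726. -81.   6.]
cork [ 602. -362.   39.]
head [ 440. -269.   92.]
```

View pics/crop0.png

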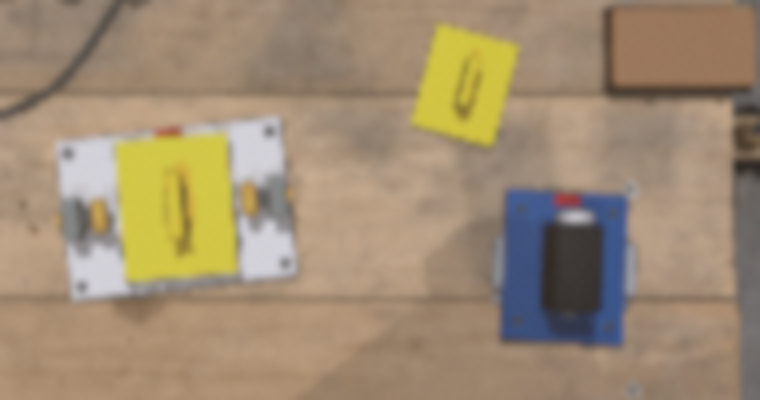

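The crop shows the chosen cover at (178,207), larger and sitting on the white base between the catches. The red mark is at the far (+x) end, at (167,132). The small decoy is at (465,85). The head's lens also faces +x, at (577,217). I go over the head first to look with the wrist camera.

Emit:
{"method": "jog_arm", "body": {"motion": [{"slide": [0.9,-0.45,-0.22],"turn": 0},{"slide": [0.9,-0.45,-0.22],"turn": 0},{"slide": [0.9,-0.45,-0.22],"turn": 0},{"slide": [0.9,-0.45,-0.22],"turn": 0},{"slide": [0.9,-0.45,-0.22],"turn": 0},{"slide": [0.9,-0.45,-0.22],"turn": 0},{"slide": [0.9,-0.45,-0.22],"turn": 0},{"slide": [0.9,-0.45,-0.22],"turn": 0}]}}

```text
time_s: 0.77
eef_pos: [435.1, -280.9, 276.1]
ee_rot: [-0.0, 0.98, 0.201, -0.0]
force: [0.3, -0.3, 0.8]
gripper_width: 1.002
grasp_force: 0.0
```

Emit:
{"method": "jog_arm", "body": {"motion": [{"slide": [0,0,0],"turn": 1},{"slide": [0,0,0],"turn": 1},{"slide": [0,0,0],"turn": 1},{"slide": [0,0,0],"turn": 1},{"slide": [0,0,0],"turn": 0.7},{"slide": [0,0,0],"turn": 0},{"slide": [0,0,0],"turn": 0},{"slide": [0,0,0],"turn": 0}]}}

```text
time_s: 1.43
eef_pos: [434.3, -282.7, 275.6]
ee_rot: [-0.0, 1.0, -0.002, -0.0]
force: [0.4, 1.4, -0.3]
gripper_width: 1.0
grasp_force: 0.0
```

Run:
```python
from h import *
im=shot('wrist'); cv2.imwrite('pics/w1.png',im['color']); pickle.dump(im,open('w1.pkl','wb'))
print(np.array(im['tool_from_camera']).round(3),im['fx'],[k for k in im])
for u,v in [(280,210),(280,100),(100,210)]: print(cloud(im)[v,u])
```

```text
[[ 0.00000e+00  9.69000e-01  2.47000e-01  7.15180e+01]
 [ 1.00000e+00 -0.00000e+00  1.00000e-03 -6.95000e-01]
 [ 1.00000e-03  2.47000e-01 -9.69000e-01 -1.77604e+02]
 [ 0.00000e+00  0.00000e+00  0.00000e+00  1.00000e+00]] 312.468267222602 ['color', 'range_z', 'fx', 'fy', 'cx', 'cy', 'tool_from_camera', 'C', 'o']
[ 393.55451947 -278.21569196   14.29201547]
[ 546.02721396 -278.95735166   -1.57703754]
[390.7285294   -8.02330459  -0.61004957]
```

View pics/w1.png

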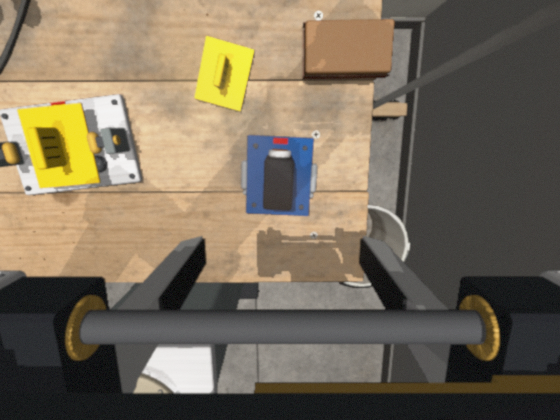

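The wrist view shows the head's plate at (280,175) with its lens toward the top of the image, and the base and cover at (65,145). Next I measure both.

```bash
cat >> h.py <<'E'
def rect(im,mask,z):
    v,u=np.where(mask); r=cv2.minAreaRect(onplane(im,np.c_[u,v],z)[:,:2].astype(np.float32))
    a=r[2]%90; a=a-90 if a>45 else a
    return np.round(r[0],1),np.round(r[1],1),round(a,2)
def big(m): return max(blobs(m,20),key=lambda b:b[1])[3]
E
python3 - <<'E'
from h import *
im=pickle.load(open('w1.pkl','rb')); P=cloud(im); M=masks(im['color'])
v,u=np.mgrid[0:420,0:560]
hd=(P[...,0]>370)&(P[...,0]<510)&(P[...,1]>-340)&(P[...,1]<-210)&(v<235)
b=(M['blue']>0)&hd
print('plate z',np.median(P[b],0)); print('plate rect',rect(im,b,15.5))
t=hd&(P[...,2]>78)&(P[...,2]<95); print('top z',np.median(P[t],0),rect(im,t,np.median(P[t][:,2])))
for i,a,c,l in blobs(M['red'],4): print('red',a,c,np.median(P[l],0).round(1))
for i,a,c,l in blobs(M['yellow'],30): print('yel',a,c,np.median(P[l],0).round(1))
E
```

```text
plate z [ 450.12807099 -300.77684385   13.33608291]
plate rect (array([ 442.9, -277. ]), array([ 87.1, 108.9]), -3.53)
top z [ 444.13440772 -276.68654083   81.12539717] (array([ 443.1, -276.8]), array([35.6, 63.4]), -2.91)
red 14 [ 58.21428571 102.57142857] [542.4  18.6  11.1]
red 52 [280.40384615 140.59615385] [ 491.4 -279.5   14.2]
yel 3106 [223.60173857  73.1886671 ] [ 578.4 -206.5    6.2]
yel 4921 [ 59.78886405 144.91221296] [489.4   5.4  34.8]
yel 45 [  7.04444444 152.13333333] [480.3  66.6  52.2]
```

Emit:
{"method": "jog_arm", "body": {"motion": [{"slide": [0.0,-1,0],"turn": 0},{"slide": [0.1,-1,0],"turn": 0},{"slide": [0.1,-1,0],"turn": 0},{"slide": [0,-1,0],"turn": 0},{"slide": [0,-1,0],"turn": 0},{"slide": [0,-1,0],"turn": 0},{"slide": [0,-1,0],"turn": 0},{"slide": [0,0,0],"turn": 0}]}}

```text
time_s: 2.15
eef_pos: [443.1, 3.9, 276.2]
ee_rot: [-0.002, 1.0, 0.002, 0.0]
force: [1.0, -1.5, 0.4]
gripper_width: 1.0
grasp_force: 0.0
```

Emit:
{"method": "jog_arm", "body": {"motion": [{"slide": [0,0,0],"turn": -1},{"slide": [0,0,0],"turn": 0},{"slide": [0,0,0],"turn": 0}]}}

```text
time_s: 2.4
eef_pos: [444.0, -3.1, 275.9]
ee_rot: [0.0, 0.999, 0.04, 0.0]
force: [-0.8, 0.7, -0.8]
gripper_width: 0.997
grasp_force: 0.0
```

Run:
```python
from h import *
im=shot('wrist'); cv2.imwrite('pics/w2.png',im['color']); pickle.dump(im,open('w2.pkl','wb'))
print(manip.state()['eef_pos'])
```

```text
[444.01820887  -3.33605352 275.82754495]
```

View pics/w2.png

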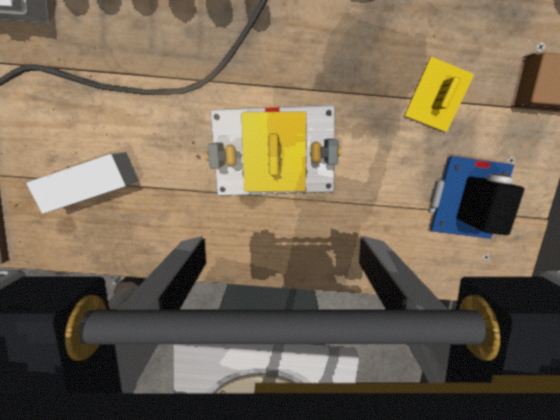

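The view shows the cover at (274,151) between the catches, with the red mark at (272,109). Next I measure the fin, sheet and base.

Run:
```python
from h import *
im=pickle.load(open('w2.pkl','rb')); P=cloud(im); M=masks(im['color'])
hsv=cv2.cvtColor(im['color'],cv2.COLOR_BGR2HSV)
v,u=np.mgrid[0:420,0:560]
roi=(u>195)&(u<355)&(v>90)&(v<210)
y=big(M['yellow']*roi.astype(np.uint8))
zs=P[y][:,2]; print('z hist',np.histogram(zs,bins=np.arange(20,100,6)))
sh=y&(P[...,2]>28)&(P[...,2]<42); print('sheet',np.median(P[sh],0),rect(im,y&(P[...,2]<45),np.median(P[sh][:,2])))
f=roi&(P[...,2]>68)&(P[...,2]<90)&y; print('fin top',np.median(P[f],0),rect(im,f,np.median(P[f][:,2])),f.sum())
w=(hsv[...,1]<40)&(hsv[...,2]>120)&roi&(P[...,2]<18)
w=big(w.astype(np.uint8)); print('base z',np.median(P[w],0),rect(im,w,12))
for i,a,c,l in blobs(M['red']*roi.astype(np.uint8),4): print('red',onplane(im,c,12))
d=roi&(hsv[...,2]<90)&(P[...,2]<16)&(P[...,2]>6)
for i,a,c,l in blobs(d.astype(np.uint8),5): print('dark',a,c,onplane(im,c,12).round(1))
# brass rollers and grey block tops
o=cv2.inRange(hsv,(12,130,60),(21,255,255))*roi.astype(np.uint8)
for i,a,c,l in blobs(o,15): print('brass',a,c,np.median(P[l],0).round(1))
g=roi&(P[...,2]>47)&(P[...,2]<58)&(hsv[...,1]<90)
for i,a,c,l in blobs(g.astype(np.uint8),15): print('blk',a,c,np.median(P[l],0).round(1),rect(im,l,53))
```

```text
z hist (array([   0,   12, 4386,    0,    0,    2,    2,    2,  234,  183,    0,
          0,    0]), array([20, 26, 32, 38, 44, 50, 56, 62, 68, 74, 80, 86, 92, 98]))
sheet [489.10365906  11.40767651  34.28635517] (array([486.3,  12. ]), array([101.6,  82.6]), 4.63)
fin top [486.99875125  11.90744578  73.85054648] (array([487. ,  11.9]), array([48.5, 13.3]), 4.48) 417
base z [494.98621027  74.71742975  10.31272176] (array([480.2,  59.6]), array([118.5,  75. ]), 6.71)
red [[541.60552356  20.04403959  12.        ]]
dark 12 [328.25       112.66666667] [[543.1 -56.5  12. ]]
dark 7 [328.         185.28571429] [[444.4 -67.7  12. ]]
brass 21 [272.9047619  111.28571429] [539.   17.2  11. ]
brass 159 [315.71069182 152.35849057] [491.  -40.9  51. ]
brass 143 [230.16783217 154.94405594] [479.6  67.2  51.2]
brass 19 [339.05263158 151.36842105] [495.4 -70.4  50.5]
blk 338 [330.42307692 151.46449704] [493.9 -59.8  51.7] (array([493.7, -57.3]), array([31.5, 20.3]), 7.1)
blk 344 [215.28488372 155.25581395] [478.   86.2  51.8] (array([477.2,  84.1]), array([31.7, 21.6]), 2.04)
```

Emit:
{"method": "jog_arm", "body": {"grip": 0.15, "motion": [{"slide": [0.55,-0.15,0.5],"turn": 0},{"slide": [0.55,-0.15,0.5],"turn": 0},{"slide": [0,0,0.9],"turn": 0},{"slide": [0,0,0.9],"turn": 0},{"slide": [0,0,0.9],"turn": 0},{"slide": [0,0,0.5],"turn": 0},{"slide": [0,0,0],"turn": 0},{"slide": [0,0,0],"turn": 0}]}}

```text
time_s: 3.12
eef_pos: [486.5, 11.9, 107.3]
ee_rot: [-0.0, 0.999, 0.04, -0.001]
force: [0.3, -0.0, 0.8]
gripper_width: 0.471
grasp_force: 0.0
```

Run:
```python
from h import *
s=manip.state();print(s['eef_pos'],s['gripper_width'])
im=shot('wrist'); P=cloud(im); m=masks(im['color'])['yellow']>0
v,u=np.mgrid[0:420,0:560]; h=np.histogram(P[m][:,2],bins=np.arange(20,100,4)); print(h)
f=m&(P[...,2]>66)&(P[...,2]<90); print('fin',np.median(P[f],0),rect(im,f,74))
cv2.imwrite('pics/w3.png',im['color'])
```

```text
[486.50803966  11.91487299 107.29299571] 0.47072838915408577
(array([ 119,   96,   91, 9630,   62,   14,   15,   21,   25,   26,   28,
         27,   90, 1023,    0,    0,    0,    0,    0]), array([20, 24, 28, 32, 36, 40, 44, 48, 52, 56, 60, 64, 68, 72, 76, 80, 84,
       88, 92, 96]))
fin [488.61255777  12.19279083  73.93838782] (array([487.7,  12.3]), array([50. , 12.9]), 4.6)
```

Emit:
{"method": "jog_arm", "body": {"motion": [{"slide": [0.03,0,0.8],"turn": 0},{"slide": [0,0,0.6],"turn": 0},{"slide": [0,0,0.24],"turn": 0},{"slide": [0,0,0],"turn": 0},{"slide": [0,0,0],"turn": 0}]}}

```text
time_s: 3.58
eef_pos: [489.4, 12.5, 43.6]
ee_rot: [0.0, 0.999, 0.041, 0.001]
force: [0.0, 0.0, 0.7]
gripper_width: 0.427
grasp_force: 0.0
```

Emit:
{"method": "jog_arm", "body": {"grip": 1, "motion": [{"slide": [0,0,0],"turn": 0},{"slide": [0,0,0],"turn": 0},{"slide": [0,0,0],"turn": 0},{"slide": [0,0,0],"turn": 0},{"slide": [0,0,0],"turn": 0},{"slide": [0,0,0],"turn": 0}]}}

```text
time_s: 4.08
eef_pos: [488.4, 12.8, 42.8]
ee_rot: [0.0, 0.999, 0.041, 0.001]
force: [-0.5, 0.2, 3.2]
gripper_width: 0.125
grasp_force: 30.0
```

Emit:
{"method": "jog_arm", "body": {"motion": [{"slide": [0,0,-0.5],"turn": 0},{"slide": [0,0,-1],"turn": 0},{"slide": [0,0,-1],"turn": 0},{"slide": [-0.35,0.9,0],"turn": 0},{"slide": [-0.35,0.9,0],"turn": 0},{"slide": [-0.35,0.9,0],"turn": 0},{"slide": [-0.35,0.9,0],"turn": 0},{"slide": [-0.25,0.35,0],"turn": 0}]}}

```text
time_s: 4.75
eef_pos: [434.6, -153.9, 142.4]
ee_rot: [0.001, 0.999, 0.04, 0.0]
force: [0.1, 0.2, -1.0]
gripper_width: 0.125
grasp_force: 30.0
```

Emit:
{"method": "jog_arm", "body": {"motion": [{"slide": [0,0,0.8],"turn": 0},{"slide": [0,0,0.9],"turn": 0},{"slide": [0,0,0.8],"turn": 0},{"slide": [0,0,0],"turn": 0},{"slide": [0,0,0],"turn": 0},{"slide": [0,0,0],"turn": 0}]}}

```text
time_s: 5.25
eef_pos: [436.3, -150.5, 43.4]
ee_rot: [0.0, 0.999, 0.041, 0.001]
force: [0.2, -0.1, -0.4]
gripper_width: 0.127
grasp_force: 30.0
```

Run:
```python
from h import *
im=shot('wrist'); cv2.imwrite('pics/w4.png',im['color'])
P=cloud(im);m=big(masks(im['color'])['yellow'])
print(np.histogram(P[m][:,2],bins=np.arange(0,90,4)),manip.state()['eef_pos'])
```

```text
(array([    0,     0,     0,     0,     0,     0,     0,     0, 10801,
         292,    35,    34,    42,    38,    46,    50,    52,    86,
        1691,    16,     0,     0]), array([ 0,  4,  8, 12, 16, 20, 24, 28, 32, 36, 40, 44, 48, 52, 56, 60, 64,
       68, 72, 76, 80, 84, 88])) [ 436.84731041 -150.74157862   43.92711485]
```

View pics/w4.png

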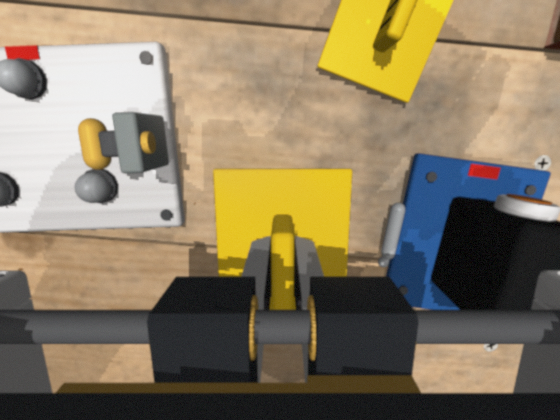

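The cover hangs level over bare bench at (283,230). The base, with its balls, is to the left and the head is clear on the right. Lower it.

Emit:
{"method": "jog_arm", "body": {"motion": [{"slide": [0,0,0.3],"turn": 0},{"slide": [0,0,0.3],"turn": 0},{"slide": [0,0,0],"turn": 0},{"slide": [0,0,0.06],"turn": 0},{"slide": [0,0,0],"turn": 0},{"slide": [0,0,0],"turn": 0}]}}

```text
time_s: 5.8
eef_pos: [436.2, -150.5, 17.0]
ee_rot: [0.001, 0.999, 0.041, 0.001]
force: [-0.2, 0.7, 2.1]
gripper_width: 0.124
grasp_force: 30.0
```

Emit:
{"method": "jog_arm", "body": {"motion": [{"slide": [0,0,0.03],"turn": 0},{"slide": [0,0,0],"turn": 0},{"slide": [0,0,0],"turn": 0}]}}

```text
time_s: 6.05
eef_pos: [436.3, -150.5, 17.0]
ee_rot: [0.001, 0.999, 0.041, 0.001]
force: [-1.1, 0.5, 13.0]
gripper_width: 0.122
grasp_force: 30.0
```

Contact is made. Release to a modest opening and go up.

Emit:
{"method": "jog_arm", "body": {"grip": 0.2, "motion": [{"slide": [0,0,-0.03],"turn": 0},{"slide": [0,0,0],"turn": 0},{"slide": [0,0,0],"turn": 0},{"slide": [0,0,0],"turn": 0},{"slide": [0,0,0],"turn": 0}]}}

```text
time_s: 6.47
eef_pos: [435.1, -150.0, 15.8]
ee_rot: [-0.0, 0.999, 0.041, -0.0]
force: [1.0, 0.4, -0.3]
gripper_width: 0.398
grasp_force: 0.0
```

Emit:
{"method": "jog_arm", "body": {"motion": [{"slide": [0,0,-0.5],"turn": 0},{"slide": [0,0,-1],"turn": 0},{"slide": [0,0,-1],"turn": 0},{"slide": [0,0,-1],"turn": 0},{"slide": [0,-1,-1],"turn": 0},{"slide": [0,-1,-1],"turn": 0},{"slide": [0.1,-1,0],"turn": 0},{"slide": [0.1,-1,0],"turn": 0}]}}

```text
time_s: 7.13
eef_pos: [432.9, -10.2, 216.9]
ee_rot: [0.001, 0.999, 0.04, 0.002]
force: [-1.0, -0.2, -0.4]
gripper_width: 0.401
grasp_force: 0.0
```

Emit:
{"method": "jog_arm", "body": {"grip": -1, "motion": [{"slide": [0,-0.5,0],"turn": -0.3},{"slide": [0,0,0],"turn": 0},{"slide": [0,0,0],"turn": 0},{"slide": [0,0,0],"turn": 0}]}}

```text
time_s: 7.47
eef_pos: [430.2, 8.4, 214.5]
ee_rot: [0.0, 0.999, 0.054, -0.0]
force: [-0.4, -0.9, 0.4]
gripper_width: 0.644
grasp_force: 0.0
```

Run:
```python
from h import *
im=shot('wrist'); cv2.imwrite('pics/w5.png',im['color']); pickle.dump(im,open('w5.pkl','wb'))
print(manip.state()['eef_pos'])
```

```text
[430.23352183   8.04345152 214.5071328 ]
```

View pics/w5.png

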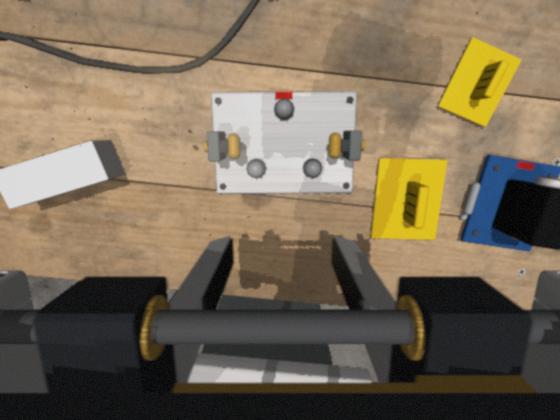

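The cover stands on the bench at (412,200). The bare base shows its balls at (284,109), (256,168) and (313,168), with the red mark at (284,96). Next I measure the base frame.

```bash
cat > base.py <<'E'
from h import *
def measure(im):
    P=cloud(im); hsv=cv2.cvtColor(im['color'],cv2.COLOR_BGR2HSV); c=np.array([486,13])
    roi=(np.hypot(P[...,0]-c[0],P[...,1]-c[1])<115)
    w=(hsv[...,1]<45)&(hsv[...,2]>110)&roi&(P[...,2]<16)
    w=big(w.astype(np.uint8)); r=rect(im,w,11); print('base z',np.median(P[w][:,2]),r)
    o=cv2.inRange(hsv,(12,120,60),(21,255,255))*roi.astype(np.uint8)
    br=[np.median(P[l],0) for i,a,c,l in blobs(o,60) if P[l][:,2].mean()>40]; print('brass',np.round(br,1))
    if len(br)==2:
        br.sort(key=lambda p:-p[1]); d=br[0]-br[1]; print(' mid',(br[0]+br[1])/2,'yaw',np.degrees(np.arctan2(-d[0],d[1])))
    g=roi&(P[...,2]>47)&(P[...,2]<58)&(hsv[...,1]<90)
    bl=[np.array(rect(im,l,52)[0]) for i,a,c,l in blobs(g.astype(np.uint8),60)]
    if len(bl)==2:
        bl.sort(key=lambda p:-p[1]); d=bl[0]-bl[1]; print(' blk mid',(bl[0]+bl[1])/2,'yaw',np.degrees(np.arctan2(-d[0],d[1])))
    # balls: cloud points above the base away from catches -> least-squares spheres of 10 mm
    from scipy.optimize import least_squares
    for x,y in [(525.7,17.4),(453.5,44),(462,-24)]:
        s=(np.hypot(P[...,0]-x,P[...,1]-y)<14)&(P[...,2]>17)&(P[...,2]<34)
        q=P[s]; f=least_squares(lambda p:np.linalg.norm(q-p,axis=1)-10,[x,y,20],loss='soft_l1'); print(' ball',s.sum(),f.x.round(1))
E
python3 - <<'E'
from base import *
im=pickle.load(open('w5.pkl','rb')); measure(im)
P=cloud(im);M=masks(im['color'])['yellow']
for i,a,c,l in blobs(M,500): print('yel',np.median(P[l],0),np.percentile(P[l][:,2],99))
E
```

```text
base z 10.283158296713623 (array([485.2,  13.4]), array([119.3, 168.7]), 6.58)
brass [[491.5 -40.5  50.9]
 [479.5  67.5  51.3]
 [453.9  43.1 328.6]
 [460.6 -19.  328.1]
 [451.9 -13.8 337.3]]
 blk mid [485.25  13.25] yaw 6.623262616201782
 ball 252 [525.3  17.6  20.3]
 ball 215 [453.8  43.6  20.3]
 ball 222 [461.5 -24.   20.2]
yel [ 577.66760723 -199.00176991    6.03194829] 37.50802980573782
yel [ 438.72613733 -144.06683339    8.36354395] 48.972585922802736
```

Emit:
{"method": "jog_arm", "body": {"motion": [{"slide": [0,0,0],"turn": 0.95},{"slide": [0,0,0],"turn": 0.95},{"slide": [-0.15,1,0],"turn": 0},{"slide": [-0.15,1,0],"turn": 0},{"slide": [-0.15,1,0],"turn": 0},{"slide": [-0.15,1,0],"turn": 0},{"slide": [-0.1,1,0],"turn": 0},{"slide": [0,1,0],"turn": 0}]}}

```text
time_s: 8.18
eef_pos: [386.4, -232.0, 214.7]
ee_rot: [0.0, 1.0, -0.03, -0.0]
force: [2.0, -0.0, 0.0]
gripper_width: 1.002
grasp_force: 0.0
```

Emit:
{"method": "jog_arm", "body": {"motion": [{"slide": [0,1,0],"turn": 0},{"slide": [0,0.2,0],"turn": 0},{"slide": [0,0,0],"turn": 0},{"slide": [0,0,0],"turn": 0},{"slide": [0,0,0],"turn": 0}]}}

```text
time_s: 8.6
eef_pos: [385.1, -275.9, 214.5]
ee_rot: [-0.001, 1.0, -0.029, -0.0]
force: [0.2, 0.5, -0.5]
gripper_width: 1.0
grasp_force: 0.0
```

```bash
cat > head.py <<'E'
from h import *
im=shot('wrist'); P=cloud(im); M=masks(im['color']); s=manip.state(); q=s['ee_rot']
print(s['eef_pos'],'yaw',np.degrees(2*np.arctan2(q[2],q[1])),s['gripper_width'])
hd=(np.hypot(P[...,0]-443,P[...,1]+277)<80)
b=(M['blue']>0)&hd; print('plate z',np.median(P[b][:,2]),rect(im,b,np.median(P[b][:,2])))
t=hd&(P[...,2]>76)&(P[...,2]<90); print('top z',np.median(P[t][:,2]),rect(im,t,np.median(P[t][:,2])))
for i,a,c,l in blobs(M['red']*hd.astype(np.uint8),10): print('red',onplane(im,c,14))
cv2.imwrite('pics/w6.png',im['color'])
E
python3 head.py
```

```text
[ 385.30792108 -275.5794185   214.65914946] yaw -3.266177646284028 1.001475143221708
plate z 13.310654900927034 (array([ 442.6, -276.6]), array([ 89. , 108.1]), -3.06)
top z 81.06307405362449 (array([ 442.5, -276.8]), array([35.6, 63.2]), -2.88)
red [[ 491.98723871 -278.95963288   14.        ]]
```

Emit:
{"method": "jog_arm", "body": {"motion": [{"slide": [0.72,-0.03,0.3],"turn": 0},{"slide": [0.72,-0.02,0.3],"turn": 0},{"slide": [0,0,0.9],"turn": 0},{"slide": [0,0,0.9],"turn": 0},{"slide": [0,0,0.9],"turn": 0},{"slide": [0,0,0.8],"turn": 0},{"slide": [0,0,0.4],"turn": 0},{"slide": [0,0,0],"turn": 0}]}}

```text
time_s: 9.32
eef_pos: [440.8, -274.3, 31.5]
ee_rot: [-0.003, 1.0, -0.028, -0.003]
force: [-0.1, -0.2, 0.3]
gripper_width: 1.002
grasp_force: 0.0
```

Emit:
{"method": "jog_arm", "body": {"motion": [{"slide": [0,0,0],"turn": 0},{"slide": [0,0,0],"turn": 0}]}}

```text
time_s: 9.48
eef_pos: [444.5, -278.2, 36.3]
ee_rot: [0.001, 1.0, -0.028, 0.001]
force: [-0.5, -0.0, -0.2]
gripper_width: 0.999
grasp_force: 0.0
```

Emit:
{"method": "jog_arm", "body": {"motion": [{"slide": [0,0,0.03],"turn": 0},{"slide": [0,0,0],"turn": 0},{"slide": [0,0,0],"turn": 0},{"slide": [0,0,0],"turn": 0}]}}

```text
time_s: 9.82
eef_pos: [443.6, -278.6, 34.4]
ee_rot: [0.001, 1.0, -0.029, 0.001]
force: [0.6, -0.2, -0.4]
gripper_width: 0.997
grasp_force: 0.0
```

Emit:
{"method": "jog_arm", "body": {"grip": 1, "motion": [{"slide": [0,0,0],"turn": 0},{"slide": [0,0,0],"turn": 0},{"slide": [0,0,0],"turn": 0},{"slide": [0,0,0],"turn": 0},{"slide": [0,0,0],"turn": 0},{"slide": [0,0,0],"turn": 0},{"slide": [0,0,0],"turn": 0},{"slide": [0,0,0],"turn": 0}]}}

```text
time_s: 10.48
eef_pos: [443.2, -278.2, 33.5]
ee_rot: [0.0, 1.0, -0.029, -0.0]
force: [-0.6, -0.3, 0.1]
gripper_width: 0.468
grasp_force: 0.0
```

```bash
python3 head.py
```

```text
[ 443.20378161 -278.23557382   33.55241403] yaw -3.307029998684521 0.4292284862679369
plate z 13.342746608671007 (array([ 444.7, -276.4]), array([ 89.8, 106.3]), -3.27)
top z 81.17840123068856 (array([ 444. , -276.8]), array([63.6, 67.9]), -42.13)
red [[ 492.10970403 -279.84994583   14.        ]]
```

Emit:
{"method": "jog_arm", "body": {"motion": [{"slide": [0,0,0],"turn": 0},{"slide": [0,0,0],"turn": 0},{"slide": [0,0,0],"turn": 0},{"slide": [0,0,0],"turn": 0}]}}

```text
time_s: 10.87
eef_pos: [443.2, -278.0, 33.6]
ee_rot: [-0.0, 1.0, -0.029, 0.0]
force: [0.8, 0.5, 0.2]
gripper_width: 0.383
grasp_force: 30.0
```

```bash
python3 head.py
```

```text
[ 443.2023621  -278.01164251   33.57972914] yaw -3.3169582358184937 0.3800222164680899
plate z 13.334833908280729 (array([ 444.7, -277. ]), array([ 90. , 106.3]), -3.31)
top z 81.18027452127421 (array([ 444.7, -279.4]), array([69.2, 58.3]), 20.62)
red [[ 491.98493967 -280.30301277   14.        ]]
```

Emit:
{"method": "jog_arm", "body": {"motion": [{"slide": [0,0,-0.3],"turn": 0},{"slide": [0,0,-0.7],"turn": 0},{"slide": [0,0,-0.9],"turn": 0},{"slide": [0,0,-0.8],"turn": 0},{"slide": [0,0,-0.3],"turn": 0},{"slide": [0,0,0],"turn": -0.7},{"slide": [0,0,0],"turn": -0.7},{"slide": [0,0,0],"turn": -0.57}]}}

```text
time_s: 11.58
eef_pos: [442.7, -278.1, 153.4]
ee_rot: [0.0, 0.998, 0.059, -0.0]
force: [0.2, -0.0, -3.8]
gripper_width: 0.385
grasp_force: 30.0
```

Emit:
{"method": "jog_arm", "body": {"motion": [{"slide": [0,0,0],"turn": 0},{"slide": [0,0,0],"turn": 0}]}}

```text
time_s: 11.75
eef_pos: [442.7, -278.1, 153.0]
ee_rot: [-0.0, 0.998, 0.056, -0.001]
force: [0.2, -0.9, -2.7]
gripper_width: 0.38
grasp_force: 30.0
```

Emit:
{"method": "jog_arm", "body": {"motion": [{"slide": [0.24,-0.7,0],"turn": 0},{"slide": [0.24,-0.95,0],"turn": 0},{"slide": [0.24,-0.97,0],"turn": 0},{"slide": [0.24,-0.97,0],"turn": 0},{"slide": [0.24,-0.97,0],"turn": 0},{"slide": [0.24,-0.96,0],"turn": 0},{"slide": [0.24,-0.9,0],"turn": 0},{"slide": [0.21,-0.7,0],"turn": 0}]}}

```text
time_s: 12.42
eef_pos: [485.3, 16.1, 153.3]
ee_rot: [-0.0, 0.998, 0.057, -0.0]
force: [-0.2, 0.1, -3.2]
gripper_width: 0.377
grasp_force: 30.0
```

Emit:
{"method": "jog_arm", "body": {"motion": [{"slide": [0,0,0.3],"turn": 0},{"slide": [0,0,0.3],"turn": 0},{"slide": [0,0,0],"turn": 0},{"slide": [0,0,0],"turn": 0},{"slide": [0,0,0],"turn": 0}]}}

```text
time_s: 12.83
eef_pos: [486.1, 13.0, 129.8]
ee_rot: [0.0, 0.998, 0.057, 0.0]
force: [0.3, -0.5, -2.6]
gripper_width: 0.379
grasp_force: 30.0
```

Run:
```python
from h import *
s=manip.state(); q=s['ee_rot']; print(s['eef_pos'],'yaw',np.degrees(2*np.arctan2(q[2],q[1])),s['force'])
Rt=rot(q); T=np.array([486.0,13.2,100]); print('tool delta',Rt.T@(T-s['eef_pos'])/40, 'tilt',np.degrees(np.arccos(-Rt[2,2])))
im=shot('wrist'); cv2.imwrite('pics/w7.png',im['color']); P=cloud(im); M=masks(im['color'])
print('plate',np.histogram(P[M['blue']>0][:,2],bins=np.arange(60,140,4)))
im=shot('scene'); cv2.imwrite('pics/s7.png',im['color'])
```

```text
[486.12417926  13.00316466 129.82015801] yaw 6.491747791107451 [ 0.30093233 -0.46003334 -2.62091818]
tool delta [-0.0027152  -0.00543401  0.74550191] tilt 0.020690798552601364
plate (array([   0,    0,    0,    0,    0,    0,    0,    0,    0,    0,    0,
         39, 6980,    2,    0,    0,    0,    1,    2]), array([ 60,  64,  68,  72,  76,  80,  84,  88,  92,  96, 100, 104, 108,
       112, 116, 120, 124, 128, 132, 136]))
```

View pics/w7.png

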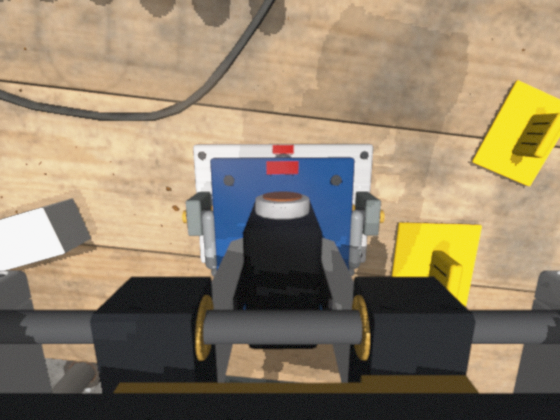

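The head is level and centred between the catches. The plate's red mark at (283,168) lines up with the base's at (283,149). Lower it to just above the rollers, then push.

Emit:
{"method": "jog_arm", "body": {"motion": [{"slide": [0,0,0.4],"turn": 0},{"slide": [0,0,0.45],"turn": 0},{"slide": [0,0,0.25],"turn": 0},{"slide": [0,0,0],"turn": 0},{"slide": [0,0,0],"turn": 0},{"slide": [0,0,0],"turn": 0}]}}

```text
time_s: 13.43
eef_pos: [486.9, 13.0, 86.5]
ee_rot: [0.0, 0.998, 0.057, 0.001]
force: [-0.1, -0.3, -3.5]
gripper_width: 0.381
grasp_force: 30.0
```

Emit:
{"method": "jog_arm", "body": {"motion": [{"slide": [0,0,0.1],"turn": 0},{"slide": [0,0,0.1],"turn": 0},{"slide": [0,0,0.1],"turn": 0},{"slide": [0,0,0],"turn": 0}]}}

```text
time_s: 13.77
eef_pos: [487.8, 12.9, 74.7]
ee_rot: [0.001, 0.998, 0.057, 0.002]
force: [1.1, -0.3, 0.9]
gripper_width: 0.378
grasp_force: 30.0
```

Emit:
{"method": "jog_arm", "body": {"motion": [{"slide": [-0.02,0,0.1],"turn": 0},{"slide": [0,0,0.08],"turn": 0},{"slide": [0,0,0.08],"turn": 0},{"slide": [0,0,0],"turn": 0},{"slide": [0,0,0],"turn": 0}]}}

```text
time_s: 14.18
eef_pos: [485.0, 12.9, 62.0]
ee_rot: [0.0, 0.998, 0.057, -0.0]
force: [3.7, -1.4, -12.8]
gripper_width: 0.381
grasp_force: 30.0
```

Emit:
{"method": "jog_arm", "body": {"motion": [{"slide": [0,0,0.03],"turn": 0},{"slide": [0,0,0],"turn": 0},{"slide": [0,0,0],"turn": 0}]}}

```text
time_s: 14.43
eef_pos: [485.2, 12.8, 61.7]
ee_rot: [0.0, 0.998, 0.057, -0.0]
force: [3.0, -2.0, -9.2]
gripper_width: 0.382
grasp_force: 30.0
```

Emit:
{"method": "jog_arm", "body": {"grip": -0.3, "motion": [{"slide": [0,0,0],"turn": 0},{"slide": [0,0,0],"turn": 0},{"slide": [0,0,0],"turn": 0},{"slide": [0,0,0],"turn": 0},{"slide": [0,0,0],"turn": 0}]}}

```text
time_s: 14.85
eef_pos: [485.0, 13.5, 62.3]
ee_rot: [-0.0, 0.998, 0.057, 0.0]
force: [0.6, 0.5, -0.5]
gripper_width: 0.642
grasp_force: 0.0
```

Emit:
{"method": "jog_arm", "body": {"motion": [{"slide": [0,0,-0.3],"turn": 0},{"slide": [0,0,-0.9],"turn": 0},{"slide": [0,0,-1],"turn": 0},{"slide": [0,0,-1],"turn": 0},{"slide": [-0.7,0,-0.6],"turn": 0},{"slide": [-0.7,0,0],"turn": 0},{"slide": [0,0,0],"turn": 0},{"slide": [0,0,0],"turn": 0}]}}

```text
time_s: 15.52
eef_pos: [428.4, 7.1, 214.7]
ee_rot: [0.0, 0.998, 0.057, 0.001]
force: [0.6, 0.4, 0.4]
gripper_width: 0.654
grasp_force: 0.0
```

Run:
```python
from base import *
im=shot('wrist'); cv2.imwrite('pics/w8.png',im['color']); P=cloud(im); M=masks(im['color']); s=manip.state();print(s['eef_pos'])
b=big(M['blue']); z=np.median(P[b][:,2]); print('plate z',z,rect(im,b,z))
t=(np.hypot(P[...,0]-486,P[...,1]-13)<60)&(P[...,2]>98)&(P[...,2]<118); z=np.median(P[t][:,2]); print('top',z,rect(im,t,z))
hsv=cv2.cvtColor(im['color'],cv2.COLOR_BGR2HSV)
o=cv2.inRange(hsv,(12,120,60),(21,255,255))
for i,a,c,l in blobs(o,40):
    p=np.median(P[l],0)
    if np.hypot(p[0]-486,p[1]-13)<120: print('brass',a,c,p)
p=P[b]; A=np.c_[p[:,:2]-[486,13],np.ones(len(p))]; k=np.abs(p[:,2]-np.median(p[:,2]))<4; print('slope',np.linalg.lstsq(A[k],p[k,2],rcond=None)[0])
for i,a,c,l in blobs(M['yellow'],500): print('yel',np.median(P[l],0),np.percentile(P[l][:,2],[5,99]))
```

```text
[429.29860897   7.00683089 214.23716693]
plate z 40.59709119986215 (array([485.7,  13. ]), array([108.9,  88.8]), 6.61)
top 108.3362697224095 (array([488.9,  14. ]), array([68.8, 35.4]), 6.87)
brass 211 [230.50236967 143.73459716] [479.51994161  69.35050689  51.20586265]
brass 257 [336.33463035 143.57587549] [492.54948048 -42.91104941  50.73023863]
brass 850 [148.93647059 327.62823529] [452.08573583  41.96553477 328.84316136]
brass 852 [415.59859155 327.52934272] [459.11676032 -20.48552682 328.57896845]
brass 3945 [380.60684411 386.10190114] [450.02171471 -15.3159422  337.57985864]
slope [-1.84297910e-03 -6.07126791e-03  4.05643014e+01]
yel [ 577.86179868 -198.75304772    5.97475093] [ 4.35535891 37.52898068]
yel [ 438.64049278 -144.04663284    8.38082332] [ 6.92365089 49.06972259]
```

View pics/w8.png

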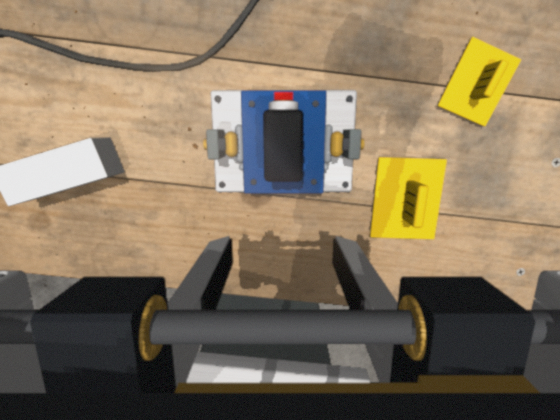

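The head sits level at (283,145), centred on the base, with both rollers about 2 to 2.5 mm out over its bars. The cover stands at (410,198) and the fingers are clear. I hand the job in.

```bash
python3 -c "
from rig import manip
print(manip.finish_job())"
```

```text
the job is handed in; nothing more can be done
None
```

The job is handed in, with no verdict returned. In the last view the laser head was seated level on the balls with its lens at the red-marked end and both catches over its bars, the cover stood upright on the bench clear of the base, and the robot was not touching anything.

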